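# Turn out the cup of piping nozzles

## Task

The steel cup of piping nozzles hangs in its tipping stand. Turn the cup right over with the crank, so that the nozzles drop onto the counter beneath it, then take the lug on its upturned bottom and lift the cup straight up as far as it goes, leaving it up and still upside down with the three nozzles in a heap on the counter. Do not disturb the purple mug or the loose ring cutter.

Things in the scene. Friction and masses are not known exactly. Their poses are not given: they have to be found in the camera images.
- stand_spot (a point): Point on the counter below the cup's middle, fixed to the screwed-down stand. x: towards the curved apron behind the cup (66 mm out, 87 mm high; keeps the nozzles in as the cup turns); y: along the axle towards the crank; z up. The axle is 63 mm above it at the start. Column: 22 mm thick, 184 mm high, at y = -105 mm. A fence 12 mm high, 50 mm out, keeps the heap from rolling away.
- crank_grip (a point): Middle of the crank's black round handle, 18 mm thick, 64 mm long, parallel to the axle (y of stand_spot), 60 mm from the axle, 100 mm from the cup's middle. It spins on its pin, so a pinch can hold it all the way round. It starts level with the axle in front (-x), goes up over the top and ends level with it behind (+x).
- lug (a point): Centre of the flat steel lug on the cup's bottom: 12 mm thick (across x of stand_spot), 40 mm wide (along y), standing 30 mm off the bottom, on the cup's axis. It hangs below the cup at the start; with the cup turned over it is on top, its centre 31 mm and its top 44 mm above the axle.
- cup (a joint): Turn of the steel cup (72 mm wide, 62 mm high, open at one end) about its level axle, in rad: 0 mouth up, growing as the handle rises from the front over the top, stop at 3.14 mouth down (rim then 15 mm above the counter). Stiff: it stays at any angle, about 2 N at the handle turns it.
- carriage (a joint): Height in m to which cup and axle have been slid up the column: 0 down (start), stop at 0.085. Stiff: it stays at any height, about 10 N lifts it.
- nozzle_1: Steel piping nozzle, a cone 27 mm wide and 36 mm high, loose in the cup; origin at the centre of its wide end, z towards its tip.
- nozzle_2: Steel piping nozzle, a cone 24 mm wide and 32 mm high, loose in the cup; origin at the centre of its wide end, z towards its tip.
- nozzle_3: Steel piping nozzle, a cone 30 mm wide and 40 mm high, loose in the cup; origin at the centre of its wide end, z towards its tip.
- mug: Bystander: purple plastic mug, 82 mm wide, 112 mm with its handle, 89 mm high, to the right of the stand; origin on its underside.
- ring_cutter: Bystander: loose steel ring, 67 mm wide and 28 mm high, to the left of the stand; origin at the centre of its underside.

How it is judged:
On the way, in this order (a step that is already met when the one before it is completed fails the run):
1. the cup is turned mouth down with the carriage still down (value of joint cup above 2.95 rad and value of joint carriage below 0.02 m), for 0.2 s.
2. the cup, still mouth down, is lifted at least 70 mm (value of joint cup above 2.9 rad and value of joint carriage above 0.07 m), for 0.2 s.
At the end, for the whole second after the job is handed in: Cup mouth down (within 13 degrees) and raised at least 70 of its 85 mm; three nozzles landed (slower than 80 mm/s), wide ends under 60 mm high and within 70 mm of the point below the cup's middle; mug and ring cutter within 30 mm of where they stood (all of step 2 and horizontal distance between each of nozzle_1, nozzle_2, nozzle_3 and stand_spot below 0.07 m and height (world z) of each of nozzle_1, nozzle_2, nozzle_3 below 0.06 m and linear speed of each of nozzle_1, nozzle_2, nozzle_3 below 0.08 m/s and distance of each of mug, ring_cutter from where it was at the start of the episode below 0.03 m); the robot touches nothing.
It fails at once if the purple mug is shoved or knocked over (distance of mug from where it was at the start of the episode above 0.05 m).
It fails at once if the loose ring cutter is shoved (distance of ring_cutter from where it was at the start of the episode above 0.05 m).
It also fails if it takes over 54 s, if anything falls off the work surface, if the arm or the gripper's body presses on something with over 40 N, if the wrist force passes 120 N, or if a joint passes its speed limit or range.

## Robot

A 7-joint arm with a two-finger parallel gripper is mounted at the origin on a cart in front of the work surface, level with it; the furniture and walls round the work are solid. World frame = base frame: x ahead of the robot, y to its left, z up, the work surface at z = 0. Lengths are in m, angles in rad, forces in N, time in s.
With the tool pointing down it reaches from about 0.425 to 0.95 m from the base axis. Payload 4.7 kg.
Tool frame: the origin (TCP) lies between the finger pads; the fingertips stand 25 mm ahead of it and the grasp point (between the pads) lies 6 mm ahead of it; x points along the fingers, z is the direction in which the jaws open and shut, and the axes are right-handed (so a half turn about x gives the same grasp; the last joint's range is limited). The gripper opens to 85 mm and grips with 20 to 120 N. Pads are 22 mm wide; open, the fingers measure 114 mm over their backs; the gripper's body (76 mm by 85 mm) begins 54 mm behind the grasp point. The pads swing forward as they close: fully open they stand 13 mm farther back than shut.
Start: joints at [-1.304, 0.469, -0.049, 1.532, 0.024, 1.141, -0.082], TCP at [0.197, 0.646, 0.221] pointing down, gripper open.
Joint ranges: [-2.59, 2.59], [-0.33, 1.99], [-1.39, 1.29], [0.1, 2.45], [-1.04, 4.18], [0.21, 1.99], [-2.66, 2.66]. Speed limits (rad/s): [2.57, 2.57, 3.14, 3.14, 3.14, 3.14, 3.14].

## Interface

Orientations are given as a 3x3 rotation matrix whose columns are the frame's x, y, z axes.
In Python, from rig import * gives the robot as it stands. Calls block until the motion is done:
- movep(position, orientation): joint-space move of the TCP to a pose.
- move_l(position, attitude=None, feed=0.15, until_force=None): straight line of the TCP; attitude=None keeps the orientation; feed is the mean speed in m/s. With until_force (N) it stops when the force on the tool has changed by that much, and returns True; else False.
- move_joints(angles): joint-space move.
- command_gripper(opening, newtons=None): finger opening in m; newtons is the grip in N (None keeps the last); returns when the fingers have stopped.
- sleep(seconds).
- inverse_kinematics(position, orientation): joint angles nearest the present ones, or None.
- sense(): the state.
- camera(name): name is "scene" or "top" or "wrist"; returns (picture, depth): 420x560x3 uint8, red, green, blue; 420x560 float32, m along the optical axis (not along the pixel's ray), 0 where there is no reading.
- camera_params(name): a dict with "K" (3x3 intrinsics, pixels), "dist" ([k1, k2, p1, p2, k3] as OpenCV has them; the pictures are not rectified), "position" and "rotation" of the camera in the world; the wrist camera has in their place "tool_from_camera" (4x4, takes a point from camera to tool coordinates, whose origin is the TCP and whose axes are the tool frame's). Camera axes: x right, y down, z forward; pixel columns grow to the right and rows downward; lengths in m; the calibration is good to about 2 mm. A picture is of the moment at which its call begins: read the wrist's pose just before it. camera_params takes no time and is no camera call.
A pose or a line that the arm cannot do raises Unreachable and nothing moves.
- finish_job(): hands the job in, once; it reports no verdict.
The state is a dict: "time_s": time; "joint_pos": joint angles; "qd": joint speeds; "joint_efforts": joint torques, N m; "position": TCP position; "tcp_rot": TCP orientation; "wrist_force": force on the tool from outside, world axes, zero at the start; "ft_torque": the same for the moment, N m; "finger_gap": finger opening in m.
Only numpy, scipy, OpenCV 4.12 (cv2) and the standard library are available. Lean on these libraries where they do the work, as an engineer would, in place of code of your own. Each camera call takes 0.05 s, during which the arm holds its last target.

## Working session

There is one attempt and no reset: what is moved stays moved. The work goes in short steps, each a Python script; the robot and the scene stay as the last script left them, time stands still between calls to the robot, and variables do not carry over. Pictures are saved under pics/ and viewed, and the job is handed in when it is done.

```bash
ls; mkdir -p pics
python3 - <<'E'
from rig import *
import cv2, numpy as np
s=sense();print(s['time_s'],s['position'],s['tcp_rot'])
for n in('scene','top'):
    p,d=camera(n);cv2.imwrite(f'pics/{n}0.png',p[:,:,::-1]);np.savez(f'{n}0.npz',p=p,d=d);print(n,camera_params(n))
E
```

```text
pics
0.0 [0.19657312 0.64511979 0.22024775] [[-5.07696292e-04 -9.56578818e-01  2.91473339e-01]
 [-1.88437028e-03  2.91473774e-01  9.56576964e-01]
 [-9.99998096e-01 -6.35931187e-05 -1.95052885e-03]]
scene {'K': array([[456.48038568,   0.        , 287.88480802],
       [  0.        , 456.48038568, 213.25502937],
       [  0.        ,   0.        ,   1.        ]]), 'dist': array([-0.11454096,  0.        ,  0.        ,  0.        ,  0.        ]), 'position': array([-0.46176603,  0.93730714,  0.6735391 ]), 'rotation': array([[-0.71543379, -0.29275936,  0.63438667],
       [-0.69834182,  0.27136461, -0.66232919],
       [ 0.02175298, -0.91687142, -0.39858952]])}
top {'K': array([[490.87126104,   0.        , 278.90408243],
       [  0.        , 490.87126104, 210.28745235],
       [  0.        ,   0.        ,   1.        ]]), 'dist': array([0.00012683, 0.        , 0.        , 0.        , 0.        ]), 'position': array([ 0.27525931, -0.04899202,  1.26939661]), 'rotation': array([[ 0.01838277, -0.98736455,  0.15739544],
       [-0.99977833, -0.01653643,  0.01303219],
       [-0.01026477, -0.15760012, -0.98744966]])}
```

View pics/scene0.png

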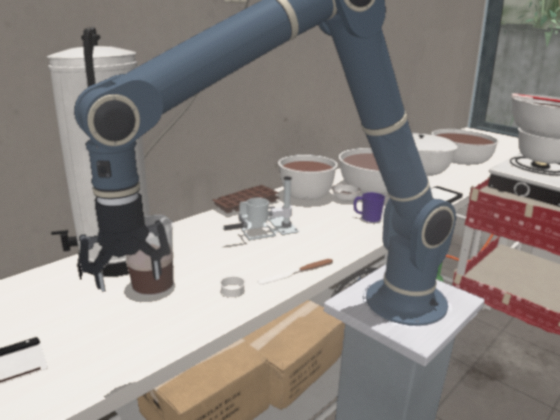

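View pics/top0.png

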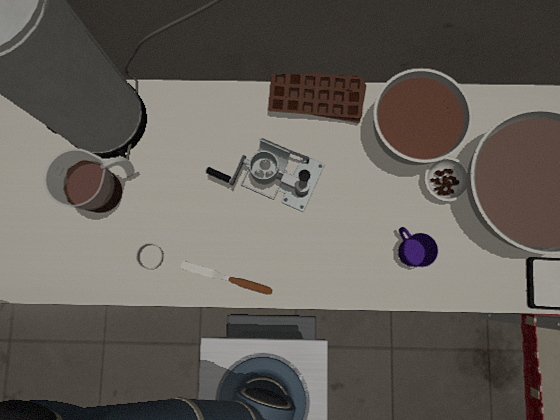

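Run:
```python
import cv2, numpy as np
p=np.load('top0.npz')['p'][:,:,::-1]
cv2.imwrite('pics/topz.png',cv2.resize(p[125:220,195:335],None,fx=5.6,fy=5.6,interpolation=cv2.INTER_CUBIC))
p=np.load('scene0.npz')['p'][:,:,::-1]
cv2.imwrite('pics/scenez.png',cv2.resize(p[165:255,210:320],None,fx=6.5,fy=6.5,interpolation=cv2.INTER_CUBIC))
```

```text
(no output)
```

View pics/topz.png

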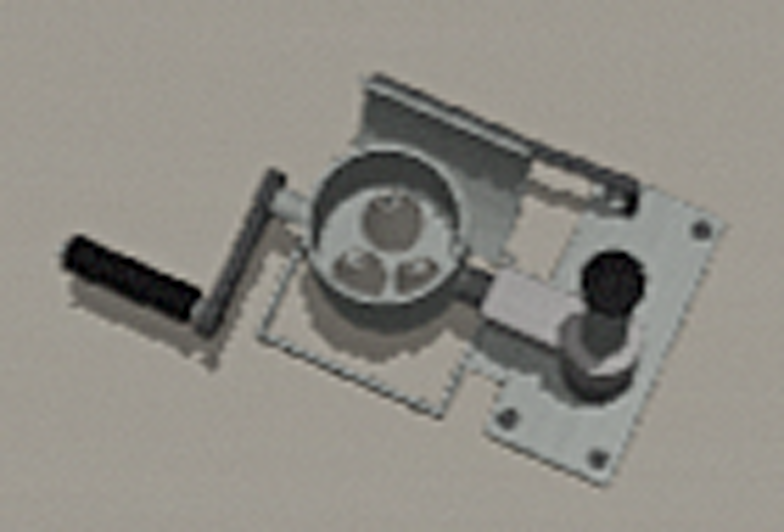

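View pics/scenez.png

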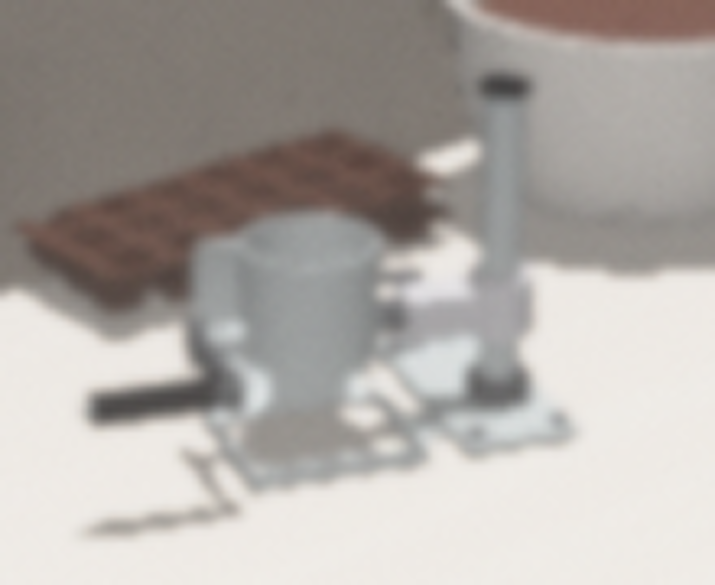

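```bash
cat > h.py <<'E'
import numpy as np, cv2
from rig import *
def ray(n,u,v):
    c=camera_params(n)
    x=cv2.undistortPoints(np.array([[[u,v]]],float),c['K'],c['dist'])[0,0]
    return c['position'],c['rotation']@np.array([x[0],x[1],1.])
def atz(n,u,v,z):
    o,d=ray(n,u,v); return o+d*(z-o[2])/d[2]
E
python3 - <<'E'
from h import *
D=np.load('top0.npz')['d']
P={}
for nm,u,v,z in [('cap',612,283,.184),('rim',390,226,.111),('h1',72,250,.063),('h2',200,303,.063),('hm',135,276,.072),('fenceL',262,337,.012),('fenceR',438,414,.012),('apronL',372,78,.087),('apronR',635,185,.087)]:
    u=u/5.6+195-.41;v=v/5.6+125-.41
    P[nm]=atz('top',u,v,z)
    o,d=ray('top',u,v); q=o+d*D[int(round(v)),int(round(u))]
    print(nm,P[nm].round(4),'depth pt',q.round(4))
h=P['h1']-P['h2'];print('len',np.linalg.norm(h),np.degrees(np.arctan2(h[1],h[0])))
a=P['rim']-P['cap'];print('rim-cap',np.linalg.norm(a[:2]),np.degrees(np.arctan2(a[1],a[0])))
for k in('fence','apron'):
  a=P[k+'L']-P[k+'R'];print(k,np.linalg.norm(a[:2]),np.degrees(np.arctan2(a[1],a[0])))
# depth centroid of handle
p=np.load('top0.npz')['p'].astype(int)
pts=[]
for v in range(160,190):
  for u in range(200,236):
    if p[v,u].max()<45:
      o,d=ray('top',u,v); q=o+d*D[v,u]
      if .05<q[2]<.09: pts.append(q)
pts=np.array(pts);c=pts.mean(0);w,V=np.linalg.eigh(np.cov((pts-c).T));print(len(pts),c,V[:,2],np.degrees(np.arctan2(V[1,2],V[0,2])),pts[:,2].max())
E
```

```text
cap [ 0.5298 -0.0897  0.184 ] depth pt [ 0.5294 -0.0897  0.1857]
rim [0.5707 0.0039 0.111 ] depth pt [0.5792 0.0055 0.0777]
h1 [0.5695 0.1494 0.063 ] depth pt [0.5677 0.1481 0.0707]
h2 [0.546  0.0907 0.063 ] depth pt [0.5455 0.0905 0.0655]
hm [0.5559 0.1192 0.072 ] depth pt [0.555  0.1187 0.0759]
fenceL [0.5417 0.0671 0.012 ] depth pt [0.5425 0.0674 0.0081]
fenceR [ 0.5065 -0.0159  0.012 ] depth pt [ 0.5072 -0.0158  0.0078]
apronL [0.6445 0.0146 0.087 ] depth pt [0.6534 0.0162 0.0588]
apronR [ 0.5972 -0.1031  0.087 ] depth pt [ 0.606  -0.1046  0.0547]
len 0.06317828868704489 68.13792324708514
rim-cap 0.10218825146836111 66.41793389025969
fence 0.09019000076465256 67.00874230049406
apron 0.12688013599603554 68.08396166260806
158 [0.55421753 0.11882726 0.0699519 ] [-0.38518215 -0.92154702 -0.04884469] -112.68363090484482 0.07591196245056575
```

Run:
```python
from h import *
D=np.load('top0.npz')['d']
c=camera_params('top')
v,u=np.mgrid[60:300:2,0:300:2]
x=cv2.undistortPoints(np.stack([u,v],-1).reshape(-1,1,2).astype(float),c['K'],c['dist'])[:,0]
q=c['position']+(np.c_[x,np.ones(len(x))]*D[v,u].reshape(-1,1))@c['rotation'].T
m=(D[v,u].ravel()>0)&(q[:,2]>.1)
for xx in np.arange(.3,.95,.05):
  print(round(xx,2),[ (round(q[k,2].max(),2) if (k:=m&(abs(q[:,0]-xx)<.025)&(abs(q[:,1]-yy)<.025)).any() else 0) for yy in np.arange(.65,-.1,-.05)])
Y=np.array([np.cos(np.radians(67.5)),np.sin(np.radians(67.5)),0]);X=np.array([Y[1],-Y[0],0])
for s in(1,-1):
  R=np.c_[[0,0,-1],np.cross(s*X,[0,0,-1]),s*X]
  for P in([.557,.12,.25],[.557,.12,.07],[.61,.097,.13],[.665,.075,.07],[.572,.005,.107],[.572,.005,.3]):
    j=inverse_kinematics(np.array(P),R);print(s,P,None if j is None else np.round(j,2))
```

```text
0.3 [0, 0, 0, 0, 0, 0, 0, 0, 0, 0, 0, 0, 0, 0, 0]
0.35 [0, 0, 0, 0, 0, 0, 0, 0, 0, 0, 0, 0, 0, 0, 0]
0.4 [0, 0, 0, 0, 0, 0, 0, 0, 0, 0, 0, 0, 0, 0, 0]
0.45 [0, 0, 0, np.float64(0.18), np.float64(0.18), np.float64(0.18), 0, 0, 0, 0, 0, 0, 0, 0, 0]
0.5 [0, 0, 0, np.float64(0.18), 0, np.float64(0.18), np.float64(0.18), 0, 0, 0, 0, 0, 0, 0, 0]
0.55 [0, 0, 0, np.float64(0.18), np.float64(0.18), np.float64(0.18), np.float64(0.18), 0, 0, 0, 0, 0, np.float64(0.12), np.float64(0.11), 0]
0.6 [0, 0, 0, np.float64(0.42), np.float64(0.51), np.float64(0.55), np.float64(0.14), 0, 0, 0, 0, 0, np.float64(0.11), np.float64(0.11), 0]
0.65 [0, 0, 0, np.float64(0.33), 0, np.float64(0.54), np.float64(0.52), 0, 0, 0, 0, 0, 0, 0, 0]
0.7 [0, 0, 0, 0, 0, 0, np.float64(0.44), 0, 0, 0, 0, 0, 0, 0, 0]
0.75 [0, 0, 0, 0, 0, 0, np.float64(0.33), 0, 0, 0, 0, 0, 0, 0, 0]
0.8 [0, 0, 0, 0, 0, 0, np.float64(0.15), 0, 0, 0, 0, 0, 0, 0, 0]
0.85 [0, 0, 0, 0, 0, np.float64(0.11), np.float64(0.11), np.float64(0.11), np.float64(0.11), np.float64(0.11), np.float64(0.11), np.float64(0.12), np.float64(0.12), np.float64(0.12), np
[... 169 characters left out ...]
.5   1.95 -0.35  0.76 -0.36]
1 [0.61, 0.097, 0.13] [-0.64  0.51  0.57  1.79 -0.33  0.93 -0.32]
1 [0.665, 0.075, 0.07] [-0.57  0.67  0.58  1.71 -0.45  0.9  -0.19]
1 [0.572, 0.005, 0.107] [-0.52  0.48  0.58  1.92 -0.35  0.84 -0.15]
1 [0.572, 0.005, 0.3] [-0.62  0.27  0.67  1.71 -0.18  1.22 -0.29]
-1 [0.557, 0.12, 0.25] [-0.33  0.27  0.06  1.76 -0.02  1.11  2.48]
-1 [0.557, 0.12, 0.07] [-0.21  0.48 -0.1   1.92  0.07  0.75  2.4 ]
-1 [0.61, 0.097, 0.13] [-0.19  0.47 -0.05  1.77  0.03  0.91  2.5 ]
-1 [0.665, 0.075, 0.07] [-0.11  0.61 -0.1   1.68  0.07  0.86  2.51]
-1 [0.572, 0.005, 0.107] [ 0.72  0.75 -1.18  1.85  0.78  1.1   1.99]
-1 [0.572, 0.005, 0.3] [ 0.76  0.47 -1.17  1.64  0.44  1.33  2.27]
```

```bash
cat >> h.py <<'E'
Y=np.array([np.cos(np.radians(67.5)),np.sin(np.radians(67.5)),0]);X=np.array([Y[1],-Y[0],0])
R=np.c_[[0,0,-1],np.cross(X,[0,0,-1]),X]
S=np.array([.5722,.0048,0])
def W(x,y,z): return S+x*X+y*Y+[0,0,z]
def wray(s,u,v):
    c=camera_params('wrist');T=np.asarray(c['tool_from_camera'])
    x=cv2.undistortPoints(np.array([[[u,v]]],float),c['K'],c['dist'])[0,0]
    Rt=np.array(s['tcp_rot']);o=np.array(s['position'])+Rt@T[:3,3]
    return o,Rt@T[:3,:3]@np.array([x[0],x[1],1.])
E
python3 - <<'E'
from h import *
import pickle
move_l(np.array([.36,.40,.30]),feed=.25)
movep(W(-.06,.105,.24),R)
s=sense();p,d=camera('wrist')
pickle.dump((s,p,d),open('w1.pkl','wb'));cv2.imwrite('pics/w1.png',p[:,:,::-1])
print(s['time_s'],s['position'],s['wrist_force'],camera_params('wrist'))
E
```

```text
2.7667 [0.55659053 0.12679462 0.23991161] [ 0.46405559  0.14711456 -0.3995954 ] {'K': array([[330.99109753,   0.        , 277.31122677],
       [  0.        , 330.99109753, 212.22091274],
       [  0.        ,   0.        ,   1.        ]]), 'dist': array([-0.0168826,  0.       ,  0.       ,  0.       ,  0.       ]), 'tool_from_camera': array([[ 5.92357212e-04, -3.15518543e-01,  9.48919226e-01,
        -1.52040517e-01],
       [-5.73209286e-04, -9.48919344e-01, -3.15518224e-01,
         8.02507891e-02],
       [ 9.99999660e-01, -3.57029816e-04, -7.42957376e-04,
        -1.68422019e-04],
       [ 0.00000000e+00,  0.00000000e+00,  0.00000000e+00,
         1.00000000e+00]])}
```

View pics/w1.png

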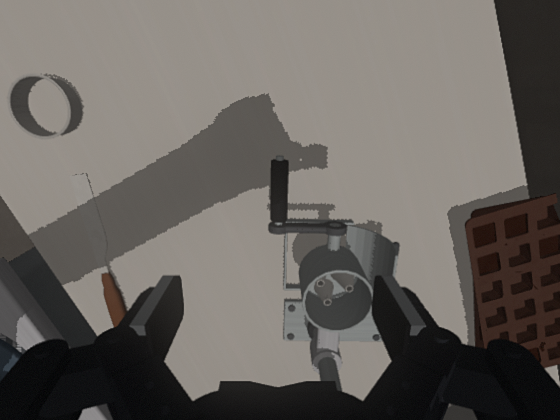

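Run:
```python
from h import *
import pickle
s,p,d=pickle.load(open('w1.pkl','rb'))
def f(q): q=q-S;return (q@X).round(4),(q@Y).round(4),q[2].round(4)
for nm,u,v,z in[('h1',280,161,.063),('h2',278.3,222,.063),('pivot',337,228,.063),('rim',338,299,.111)]:
    o,r=wray(s,u,v);q=o+r*(z-o[2])/r[2];print(nm,q.round(4),f(q),'depth',f(o+r*d[int(v),int(u)]))
pts=[]
for v in range(155,224):
  for u in range(262,296):
    if p[v,u].max()<60 and d[v,u]>0:
      o,r=wray(s,u,v);q=o+r*d[v,u]
      if q[2]>.045:pts.append(q)
pts=np.array(pts);c=pts.mean(0);V=np.linalg.eigh(np.cov((pts-c)[:,:2].T))[1][:,1];print(len(pts),f(c),f(pts.max(0)),np.degrees(np.arctan2(V[1],V[0])),pts[:,2].max())
cv2.imwrite('pics/w1z.png',cv2.resize(p[140:350,240:420,::-1],None,fx=2.8,fy=2.8,interpolation=cv2.INTER_CUBIC))
```

```text
h1 [0.568  0.1489 0.063 ] (np.float64(-0.059), np.float64(0.1315), np.float64(0.063)) depth (np.float64(-0.0591), np.float64(0.1325), np.float64(0.0688))
h2 [0.5419 0.0897 0.063 ] (np.float64(-0.0605), np.float64(0.0668), np.float64(0.063)) depth (np.float64(-0.0605), np.float64(0.0701), np.float64(0.0718))
pivot [0.5971 0.0597 0.063 ] (np.float64(0.002), np.float64(0.0603), np.float64(0.063)) depth (np.float64(0.0002), np.float64(0.0639), np.float64(0.0726))
rim [0.5722 0.0093 0.111 ] (np.float64(-0.0017), np.float64(0.0041), np.float64(0.111)) depth (np.float64(0.0098), np.float64(-0.0312), np.float64(0.0567))
1042 (np.float64(-0.06), np.float64(0.1024), np.float64(0.0694)) (np.float64(-0.0541), np.float64(0.1379), np.float64(0.0731)) 67.60426138254542 0.07307629564723267
```

View pics/w1z.png

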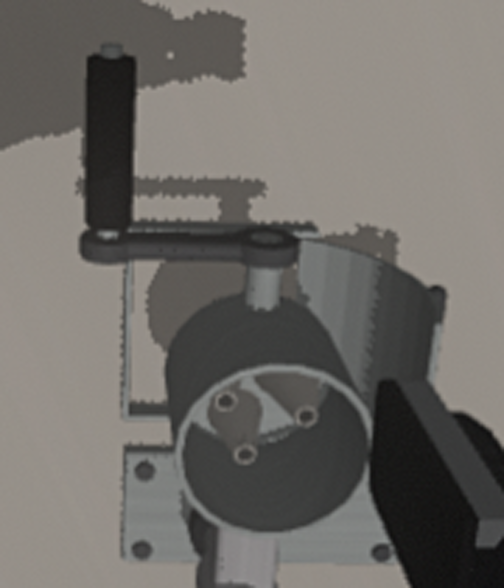

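Run:
```python
from h import *
command_gripper(.06,25)
print(move_l(W(-.06,.104,.069),R,feed=.12,until_force=15))
f0=sense()['wrist_force']
command_gripper(.0,25)
s=sense();print(s['time_s'],s['position'],s['finger_gap'],f0,s['wrist_force'],s['ft_torque'])
```

```text
False
5.3667 [0.55656205 0.12385377 0.06898707] 7.706360749599645e-05 [0.11488909 1.06168251 0.38709214] [-0.30475827  0.15585537 -1.06517663] [-0.05634969 -0.01127008 -0.02902516]
```

Run:
```python
from h import *
s=sense();p,d=camera('wrist');cv2.imwrite('pics/w2.png',p[:,:,::-1])
p,d=camera('scene');cv2.imwrite('pics/s2.png',cv2.resize(p[150:270,190:330,::-1],None,fx=5,fy=5,interpolation=cv2.INTER_CUBIC))
```

```text
(no output)
```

View pics/w2.png

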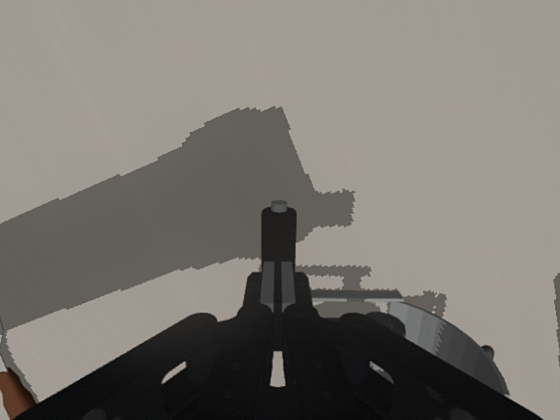

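View pics/s2.png

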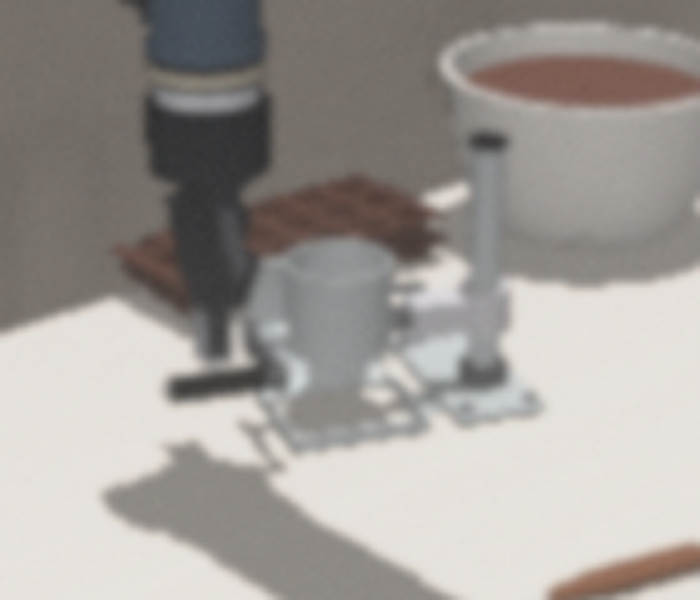

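Run:
```python
from h import *
s=sense();p,d=camera('wrist');T=np.array(camera_params('wrist')['tool_from_camera'])
print(s['position'],s['finger_gap'])
for u,v in[(278,225),(278,250),(267,270),(267,290),(289,270),(289,290),(278,320),(100,100)]:
    o,r=wray(s,u,v);q=o+r*d[v,u];t=np.array(s['tcp_rot']).T@(q-s['position'])
    print(u,v,d[v,u],'W',((q-S)@X).round(4),((q-S)@Y).round(4),q[2].round(4),'tool',t.round(4))
# project tool pts
c=camera_params('wrist');Ti=np.linalg.inv(T)
for t in([.025,0,0],[.006,0,0],[.025,-.011,0],[.025,.011,0],[-.03,0,0]):
    a=Ti@np.r_[t,1];print(t,(c['K']@(a[:3]/a[2]))[:2].round(1))
```

```text
[0.5565588  0.12384786 0.06898048] -5.704600368071037e-05
278 225 0.16046032 W -0.06 0.1277 0.0707 tool [-0.0017  0.0237  0.    ]
278 250 0.16280888 W -0.06 0.1152 0.0724 tool [-0.0034  0.0112  0.    ]
267 270 0.14616507 W -0.0648 0.1139 0.0904 tool [-0.0214  0.0099 -0.0048]
267 290 0.13061808 W -0.0644 0.1139 0.1068 tool [-0.0378  0.0099 -0.0043]
289 270 0.14587477 W -0.0551 0.114 0.0906 tool [-0.0217  0.01    0.0049]
289 290 0.12988551 W -0.0557 0.1143 0.1074 tool [-0.0384  0.0103  0.0043]
278 320 0.124775864 W -0.06 0.1063 0.1155 tool [-0.0465  0.0023 -0.    ]
100 100 0.21082474 W -0.174 0.1861 -0.0017 tool [ 0.0707  0.0821 -0.114 ]
[0.025, 0, 0] [277.9 247. ]
[0.006, 0, 0] [277.9 261.9]
[0.025, -0.011, 0] [277.9 263.9]
[0.025, 0.011, 0] [277.9 229.4]
[-0.03, 0, 0] [278.  300.5]
```

Run:
```python
from h import *
from rig import *
def prof(us,vr):
    s=sense();p,d=camera('wrist')
    for u in us:
      for v in vr:
        o,r=wray(s,u,v);q=o+r*d[v,u];t=np.array(s['tcp_rot']).T@(q-s['position']);print(u,v,t.round(4))
prof((267,),range(256,272,2))
command_gripper(.05,25)
s=sense();print(s['finger_gap'],s['time_s'],s['joint_pos'],s['wrist_force'])
p,d=camera('wrist');cv2.imwrite('pics/w3.png',p[:,:,::-1])
```

```text
267 256 [ 0.0001  0.0063 -0.0055]
267 258 [-0.0004  0.0054 -0.0055]
267 260 [ 0.0004  0.0039 -0.0056]
267 262 [-0.0143  0.0102 -0.005 ]
267 264 [-0.0168  0.0105 -0.005 ]
267 266 [-0.0179  0.01   -0.0049]
267 268 [-0.0205  0.0104 -0.0049]
267 270 [-0.0212  0.0098 -0.0048]
0.05018625905500961 6.1 [-0.58853456  0.49955508  0.38941589  1.94381088 -0.27049827  0.74866861
 -0.43510942] [-0.43250591 -0.13252051 -1.18728809]
```

View pics/w3.png

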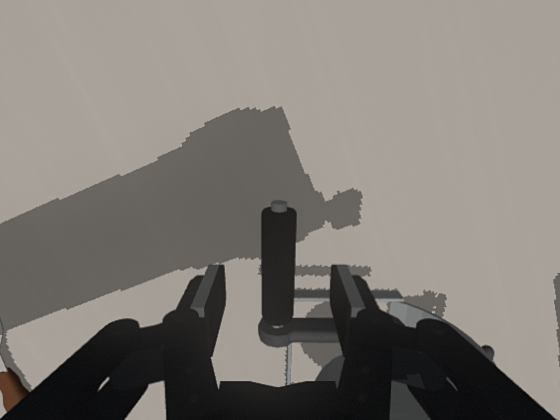

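The shut fingertips show about 39 mm farther back than the data sheet says: at tool x ≈ -14 mm, where +25 mm was stated. They closed just above the handle. I'll use the measured tool geometry and go lower, with a force guard.

```bash
cat >> h.py <<'E'
GO=-.033   # measured: grasp point stands at tool x = GO (not +.006)
def G(x,y,z): return W(x,y,z+GO)
E
python3 - <<'E'
from h import *
print(move_l(G(-.06,.104,.064),R,feed=.06,until_force=10))
f0=sense()['wrist_force']
command_gripper(.0,25)
s=sense();print(s['time_s'],s['position'],s['finger_gap'],f0,s['wrist_force'],s['ft_torque'])
p,d=camera('scene');cv2.imwrite('pics/s4.png',cv2.resize(p[150:270,190:330,::-1],None,fx=5,fy=5,interpolation=cv2.INTER_CUBIC))
E
```

```text
False
7.3167 [0.55698548 0.12391226 0.0314348 ] 0.017013691268392632 [-1.07826458  0.19180802 -0.59266037] [0.29948251 0.43699445 1.64297903] [ 0.02188418  0.00107803 -0.04950185]
```

View pics/s4.png

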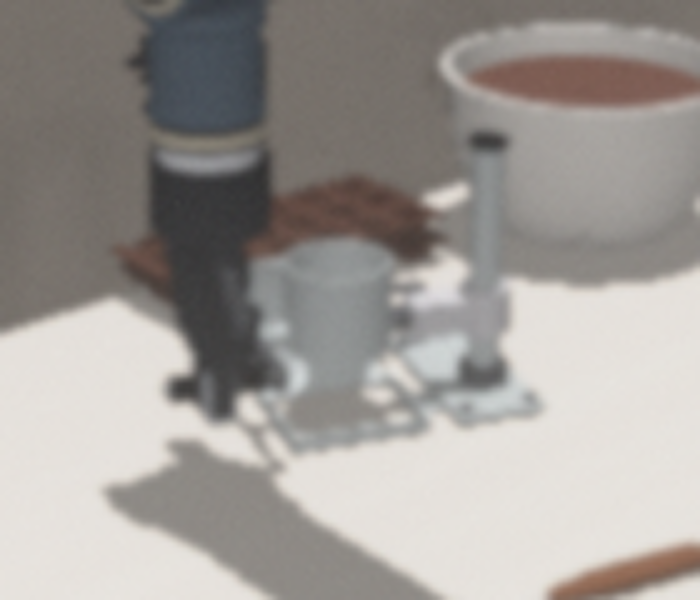

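Run:
```python
from h import *
for a in np.radians(np.arange(10,61,10)):
    st=move_l(G(-.06*np.cos(a),.104,.064+.06*np.sin(a)),R,feed=.05,until_force=25)
    s=sense();f=np.array(s['wrist_force']);print(round(np.degrees(a)),st,s['time_s'],s['finger_gap'].__round__(4),(f@X).round(1),(f@Y).round(1),f[2].round(1))
    if st:break
p,d=camera('scene');cv2.imwrite('pics/s5.png',cv2.resize(p[150:270,190:330,::-1],None,fx=5,fy=5,interpolation=cv2.INTER_CUBIC))
```

```text
10 False 7.725 0.017 0.4 0.6 1.7
20 False 8.0833 0.017 0.4 0.9 1.8
30 False 8.4417 0.0171 1.1 0.6 1.0
40 False 8.8 0.0171 -0.0 0.9 2.2
50 False 9.1583 0.0172 -0.5 0.4 2.7
60 False 9.5167 0.0172 -0.7 -0.5 3.2
```

View pics/s5.png

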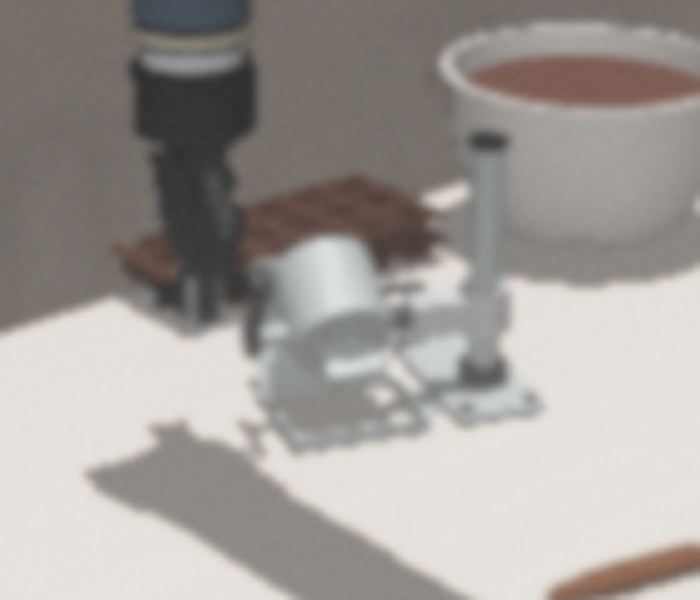

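Run:
```python
from h import *
for a in np.radians(list(np.arange(70,171,10))+[175,179]):
    st=move_l(G(-.06*np.cos(a),.104,.064+.06*np.sin(a)),R,feed=.05,until_force=25)
    s=sense();f=np.array(s['wrist_force']);print(round(np.degrees(a)),st,s['time_s'],s['finger_gap'].__round__(4),(f@X).round(1),(f@Y).round(1),f[2].round(1))
    if st:break
for n in('scene','wrist','top'):
  p,d=camera(n);p=p[:,:,::-1]
  if n=='scene':p=cv2.resize(p[150:270,190:330],None,fx=5,fy=5,interpolation=cv2.INTER_CUBIC)
  cv2.imwrite(f'pics/{n}6.png',p)
```

```text
70 False 9.925 0.017 -1.7 -0.7 5.3
80 False 10.2833 0.0172 -0.3 -1.8 5.0
90 False 10.6417 0.0171 0.2 -2.0 4.5
100 False 11.0 0.0174 2.9 -3.5 4.1
110 False 11.3583 0.0173 3.8 -4.0 3.0
120 False 11.7167 0.0169 4.6 -3.6 2.6
130 False 12.075 0.0173 4.2 -4.8 2.1
140 False 12.4333 0.0172 4.2 -4.0 0.3
150 False 12.7917 0.0171 5.2 -4.6 -0.2
160 False 13.15 0.017 5.6 -4.6 -1.6
170 False 13.5083 0.0173 5.2 -3.4 -1.9
175 False 13.7667 0.0173 4.8 -4.3 -1.6
179 False 14.0167 0.017 2.7 -5.2 1.1
```

View pics/scene6.png

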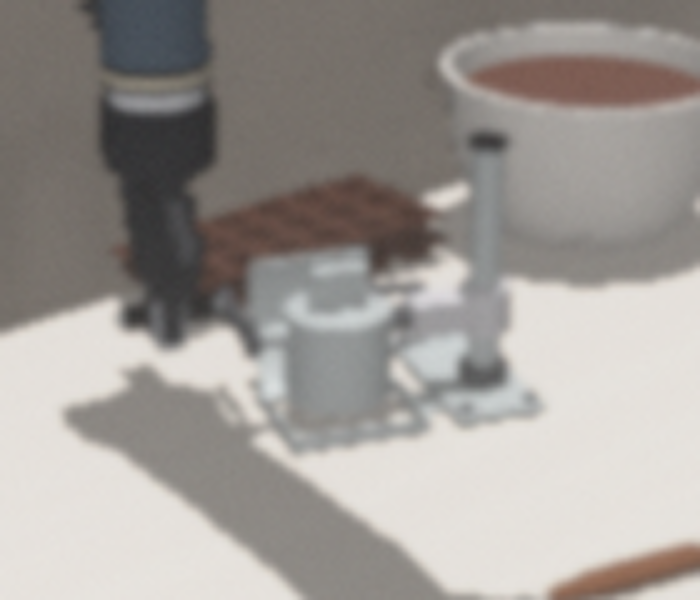

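View pics/wrist6.png

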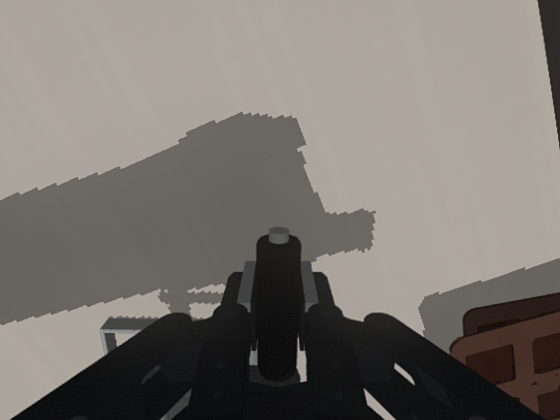

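Run:
```python
from h import *
import pickle
st=move_l(G(.06,.104,.058),R,feed=.03,until_force=8)
s=sense();print(st,(s['position'][2]-GO),s['wrist_force'])
sleep(.2)
command_gripper(.045,60)
move_l(G(.06,.104,.20),R,feed=.15)
move_l(G(0,.03,.22),R,feed=.15)
s=sense();p,d=camera('wrist');pickle.dump((s,p,d),open('w7.pkl','wb'));cv2.imwrite('pics/w7.png',p[:,:,::-1])
p2,d2=camera('top');cv2.imwrite('pics/t7.png',cv2.resize(p2[125:220,195:335,::-1],None,fx=5.6,fy=5.6,interpolation=cv2.INTER_CUBIC))
print(s['time_s'],s['wrist_force'],s['finger_gap'])
```

```text
True 0.06419852947422003 [-3.26129245  0.43529045  8.514928  ]
16.8167 [1.49050381 0.69210134 0.81494577] 0.04467836460000381
```

View pics/w7.png

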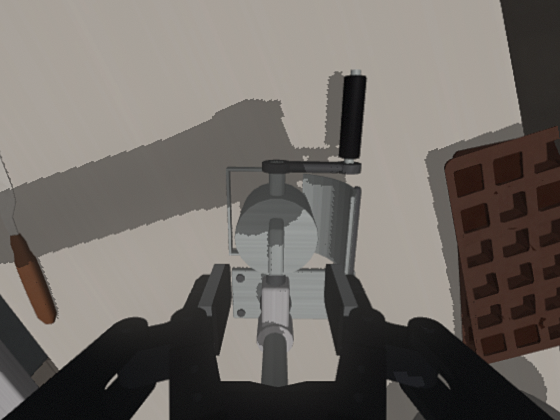

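View pics/t7.png

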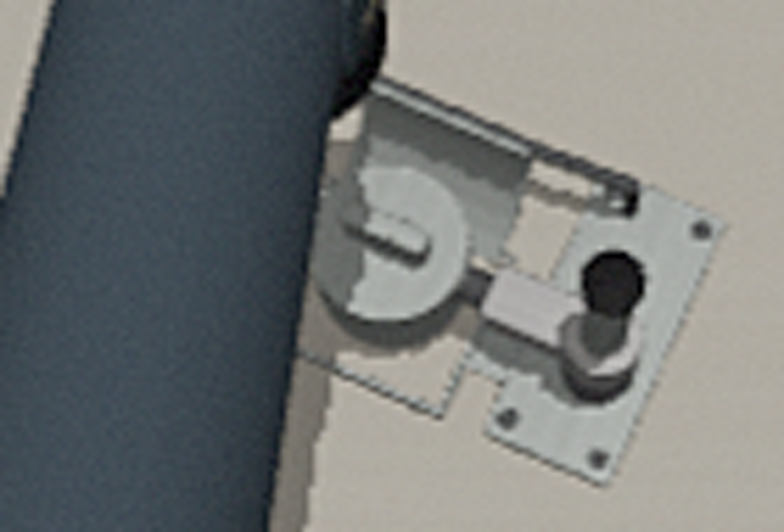

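Run:
```python
from h import *
import pickle
s,p,d=pickle.load(open('w7.pkl','rb'))
pts=[]
for v in range(205,290):
  for u in range(255,300):
    if d[v,u]>0:
      o,r=wray(s,u,v);q=o+r*d[v,u]
      if .1<q[2]<.115:pts.append(((q-S)@X,(q-S)@Y,q[2]))
pts=np.array(pts);print(len(pts),pts.mean(0),pts.min(0),pts.max(0),np.median(pts,0))
```

```text
Traceback (most recent call last):
  File "h.py", line 14, in wray
    c=camera_params('wrist');T=np.asarray(c['tool_from_camera'])
ValueError: time passes only in moves, steps and waits
```

```bash
sed -i "s/c=camera_params('wrist');T=/c=CP('wrist');T=/; s/^import numpy.*/&\nimport functools/; s/^from rig import \*/&\nCP=functools.lru_cache(None)(camera_params)/" h.py
python3 - <<'E'
from h import *
import pickle
s,p,d=pickle.load(open('w7.pkl','rb'))
pts=[]
for v in range(205,290):
  for u in range(255,300):
    if d[v,u]>0:
      o,r=wray(s,u,v);q=o+r*d[v,u]
      if .1<q[2]<.115:pts.append(((q-S)@X,(q-S)@Y,q[2]))
pts=np.array(pts);print(len(pts),pts.mean(0),pts.min(0),pts.max(0),np.median(pts,0))
print(sense()['time_s'],sense()['position'])
E
```

```text
716 [-0.00107152  0.00213579  0.10590855] [-0.00664454 -0.01921827  0.10009534] [0.00448466 0.02059392 0.10859248] [-0.00105334  0.00256248  0.10605609]
16.9167 [0.58434538 0.03334396 0.18660874]
```

Run:
```python
from h import *
move_l(G(-.001,.001,.16),R,feed=.12)
print(move_l(G(-.001,.001,.101),R,feed=.06,until_force=12))
command_gripper(0,80)
s=sense();print(s['time_s'],s['position'][2]-GO,s['finger_gap'],s['wrist_force'])
p,d=camera('scene');cv2.imwrite('pics/s8.png',cv2.resize(p[150:270,190:330,::-1],None,fx=5,fy=5,interpolation=cv2.INTER_CUBIC))
```

```text
False
19.1583 0.1014956832372611 0.010656206113512843 [-1.53862672  1.43774395  3.25956187]
```

View pics/s8.png

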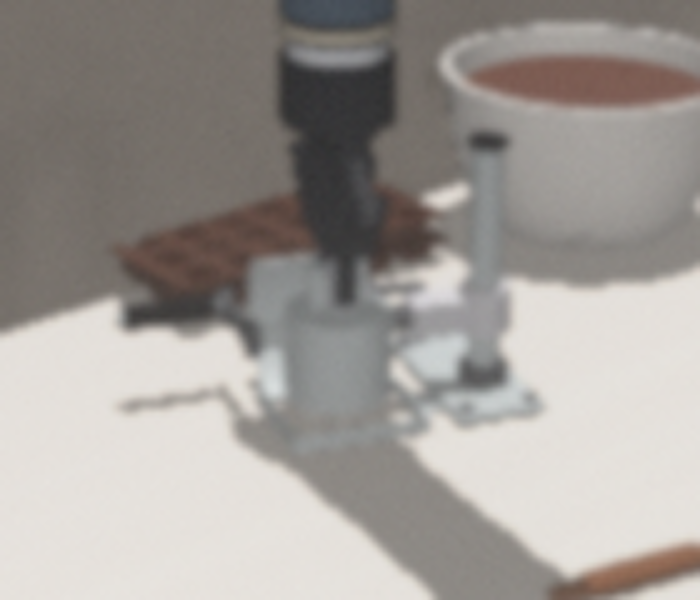

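Run:
```python
from h import *
for dz in(.02,.04,.06,.08):
    st=move_l(G(-.001,.001,.101+dz),R,feed=.05,until_force=45)
    s=sense();print(st,s['time_s'],s['position'][2]-GO-.1015,s['finger_gap'],s['wrist_force'])
    if st:break
st=move_l(G(-.001,.001,.101+.087),R,feed=.02,until_force=12)
s=sense();print(st,s['time_s'],s['position'][2]-GO-.1015,s['finger_gap'],s['wrist_force'])
p,d=camera('scene');cv2.imwrite('pics/s9.png',cv2.resize(p[150:270,190:330,::-1],None,fx=5,fy=5,interpolation=cv2.INTER_CUBIC))
```

```text
False 19.7583 0.020025034972478525 0.010375269393567844 [ 0.76496596  0.06544735 -2.16006223]
False 20.3083 0.04015284271409314 0.010902207071910343 [0.35987457 1.60856077 0.2626339 ]
False 20.8583 0.059990475041727775 0.01062219161383346 [ 1.72516468  1.76975237 -1.28290794]
False 21.4083 0.0798613430405565 0.010595011447932682 [ 1.82700298  1.0206051  -2.26328827]
True 21.7833 0.08498915012041103 0.010395226985801758 [ 0.74372046 -0.05357959  0.93768461]
```

View pics/s9.png

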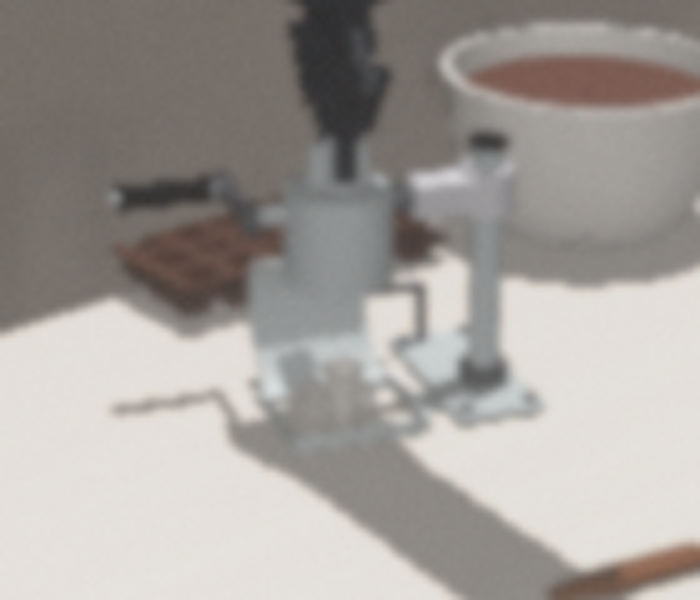

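Cup is up and upside down, with the nozzles in the tray area. I'll release, back off and check.

Run:
```python
from h import *
sleep(.3)
command_gripper(.04,60)
s=sense();print(s['wrist_force'])
move_l(G(-.001,.001,.29),R,feed=.1)
move_l(np.array([.42,.16,.30]),R,feed=.2)
sleep(.3)
print(sense()['time_s'],sense()['wrist_force'])
for n in('scene','top','wrist'):
  p,d=camera(n);np.savez(n+'10.npz',p=p,d=d);p=p[:,:,::-1]
  if n=='scene':p=cv2.resize(p[150:300,190:400],None,fx=3.8,fy=3.8,interpolation=cv2.INTER_CUBIC)
  cv2.imwrite(f'pics/{n}10.png',p)
```

```text
[ 0.19934367 -1.0311017   0.29653741]
25.2667 [-0.92401697  1.25999839  0.88131708]
```

View pics/scene10.png

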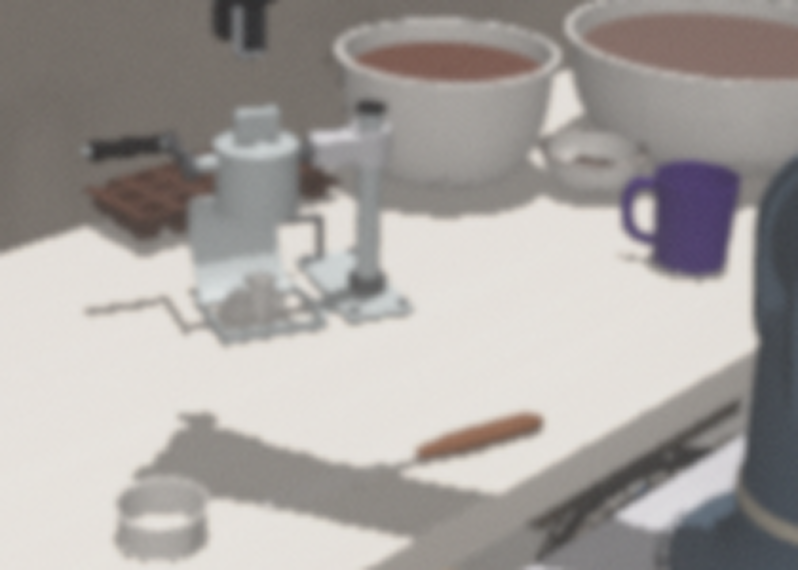

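View pics/top10.png

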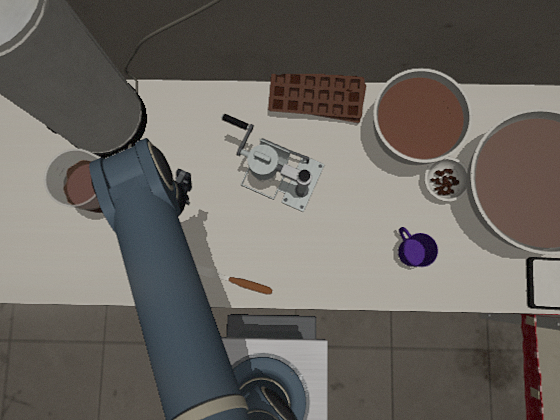

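View pics/wrist10.png

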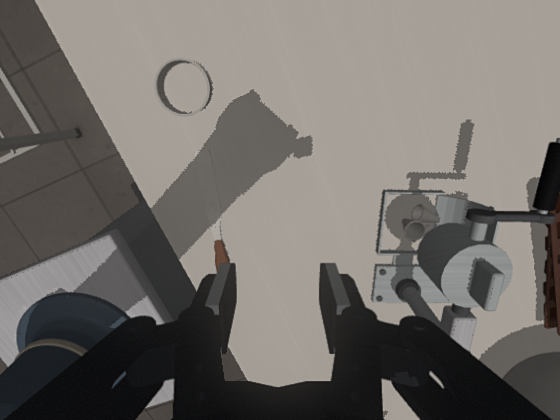

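Run:
```python
from h import *
z=np.load('wrist10.npz');p,d=z['p'],z['d'];s=sense()
cv2.imwrite('pics/w10z.png',cv2.resize(p[170:320,360:520,::-1],None,fx=4,fy=4,interpolation=cv2.INTER_CUBIC))
pts=[]
for v in range(195,260):
  for u in range(380,460):
    if d[v,u]>0:
      o,r=wray(s,u,v);q=o+r*d[v,u]
      a=np.array(((q-S)@X,(q-S)@Y,q[2]))
      if .015<q[2]<.06 and abs(a[1])<.06 and a[0]<.06:pts.append(a)
pts=np.array(pts);print(len(pts),pts.min(0).round(3),pts.max(0).round(3))
# crank handle angle: cup top
for u,v in((490,270),(455,260),(500,295)):
  o,r=wray(s,u,v);q=o+r*d[v,u];print(((q-S)@X).round(3),((q-S)@Y).round(3),q[2].round(3))
o,r=wray(s,184,87);print('ring',o-r*o[2]/r[2])
print('ring0',atz('top',150,256.5,.014))
```

```text
779 [-0.031 -0.025  0.015] [0.051 0.041 0.042]
-0.006 0.02 0.183
-0.026 0.019 0.161
0.027 -0.021 0.16
ring [0.34717888 0.29755366 0.        ]
ring0 [0.35012998 0.295149   0.014     ]
```

View pics/w10z.png

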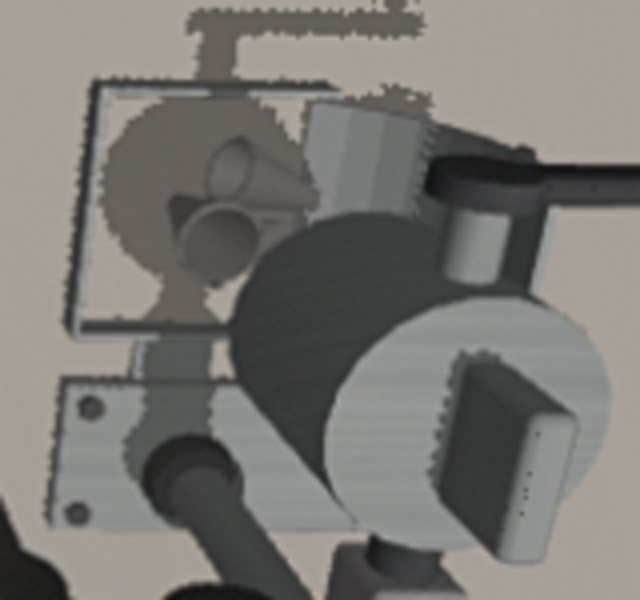

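Run:
```python
from h import *
Z=np.array([0,0,1.])
for az in (0,30,60,90,-30,-60):
 h=np.cos(np.radians(az))*X-np.sin(np.radians(az))*Y   # view direction horizontally
 for t in(35,55):
  x=h*np.sin(np.radians(t))-Z*np.cos(np.radians(t))
  for sg in(1,-1):
   z=sg*np.cross(x,Z);z/=np.linalg.norm(z);y=np.cross(z,x);RR=np.c_[x,y,z]
   for dist in(.12,.2):
    P=S-h*dist+Z*.16
    j=inverse_kinematics(P,RR)
    if j is not None:
      print(az,t,sg,dist,P.round(3),'cam',(P-.15*x+.08*y).round(3),'y',y.round(2),np.round(j,2))
```

```text
0 35 -1 0.12 [0.461 0.051 0.16 ] cam [0.321 0.109 0.237] y [-0.76  0.31 -0.57] [-0.66  0.05  0.14  2.44  1.12  0.52 -0.31]
30 35 1 0.12 [0.499 0.1   0.16 ] cam [0.487 0.116 0.329] y [ 0.5  -0.65  0.57] [ 0.27  0.55 -1.17  2.11  1.15  1.34  2.29]
30 35 1 0.2 [0.45  0.163 0.16 ] cam [0.438 0.18  0.329] y [ 0.5  -0.65  0.57] [ 0.09  0.55 -1.17  2.11  1.07  1.4   2.17]
30 35 -1 0.12 [0.499 0.1   0.16 ] cam [0.407 0.22  0.237] y [-0.5   0.65 -0.57] [-0.91  0.28  0.31  2.17  0.74  0.84 -0.51]
30 35 -1 0.2 [0.45  0.163 0.16 ] cam [0.358 0.284 0.237] y [-0.5   0.65 -0.57] [-0.99  0.27  0.2   2.16  0.7   0.94 -0.64]
30 55 1 0.12 [0.499 0.1   0.16 ] cam [0.452 0.161 0.312] y [ 0.35 -0.46  0.82] [ 0.06  0.76 -1.18  2.16  1.38  1.77  1.99]
30 55 1 0.2 [0.45  0.163 0.16 ] cam [0.404 0.225 0.312] y [ 0.35 -0.46  0.82] [-0.11  0.77 -1.18  2.13  1.26  1.84  1.87]
30 55 -1 0.12 [0.499 0.1   0.16 ] cam [0.396 0.234 0.181] y [-0.35  0.46 -0.82] [-1.    0.42  0.22  2.21  1.06  1.05 -0.96]
30 55 -1 0.2 [0.45  0.163 0.16 ] cam [0.348 0.297 0.181] y [-0.35  0.46 -0.82] [-1.08  0.43  0.11  2.18  0.95  1.17 
[... 1913 characters left out ...]
0.22  0.53 -0.82] [-0.75  0.97  0.38  1.13  0.31  1.81 -0.84]
-60 35 1 0.12 [ 0.477 -0.068  0.16 ] cam [ 0.461 -0.081  0.329] y [0.65 0.5  0.57] [ 0.6   0.17 -0.24  2.3  -1.01  0.57  0.3 ]
-60 35 1 0.2 [ 0.414 -0.117  0.16 ] cam [ 0.397 -0.129  0.329] y [0.65 0.5  0.57] [ 0.45  0.11  0.14  2.37 -1.01  0.72  0.48]
-60 35 -1 0.2 [ 0.414 -0.117  0.16 ] cam [ 0.293 -0.209  0.237] y [-0.65 -0.5  -0.57] [ 0.27  0.11  0.33  2.38 -1.03  0.74 -2.64]
-60 55 1 0.2 [ 0.414 -0.117  0.16 ] cam [ 0.352 -0.164  0.312] y [0.46 0.35 0.82] [ 1.79  0.59 -1.2   2.4  -0.99  0.47  0.69]
-60 55 -1 0.2 [ 0.414 -0.117  0.16 ] cam [ 0.28  -0.22   0.181] y [-0.46 -0.35 -0.82] [ 1.79  0.59 -1.2   2.4  -0.99  0.47 -2.45]
```

Run:
```python
from h import *
Z=np.array([0,0,1.]);a=np.radians(30);t=np.radians(38)
h=np.cos(a)*X-np.sin(a)*Y;x=h*np.sin(t)-Z*np.cos(t);z=-np.cross(x,Z);z/=np.linalg.norm(z);RR=np.c_[x,np.cross(z,x),z]
movep(S-h*.2+Z*.20,RR)
s=sense();p,d=camera('wrist');cv2.imwrite('pics/w11.png',p[:,:,::-1]);np.savez('w11.npz',p=p,d=d);print(s['time_s'],s['position'],s['wrist_force'])
```

```text
26.15 [0.45088369 0.16309575 0.20045543] [ 0.40155232 -1.05127255  0.89299992]
```

View pics/w11.png

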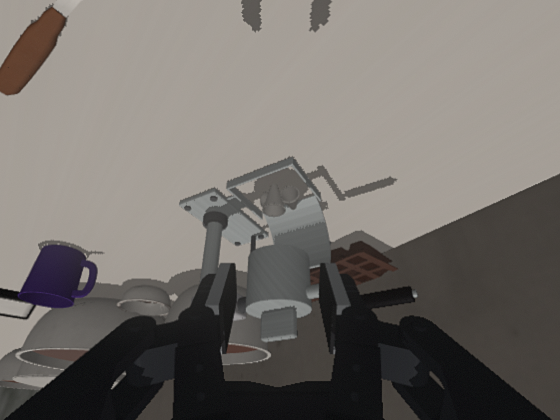

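Run:
```python
from h import *
z=np.load('w11.npz');p,d=z['p'],z['d'];s=sense()
cv2.imwrite('pics/w11z.png',cv2.rotate(cv2.resize(p[150:260,220:335,::-1],None,fx=5,fy=5,interpolation=cv2.INTER_CUBIC),cv2.ROTATE_180))
```

```text
(no output)
```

View pics/w11z.png

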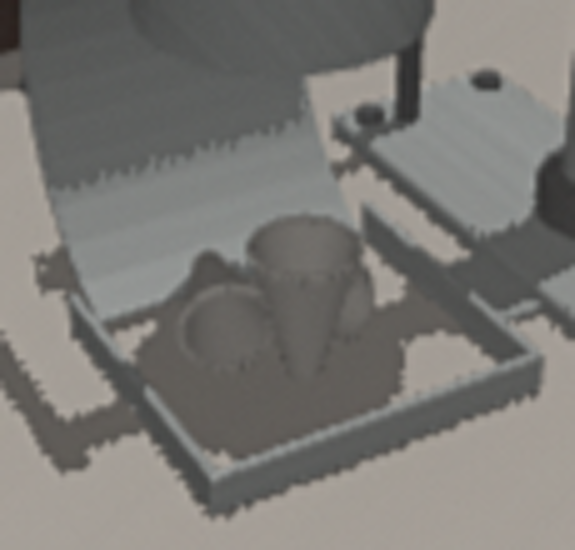

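Run:
```python
from rig import *
print(finish_job())
```

```text
the job is handed in; nothing more can be done
None
```

I turned the cup over with the crank to its stop, lifted it by the lug, backed the arm off and handed the job in at about 26 s of the 54 s allowed. `finish_job()` gives no verdict, so what follows is from my own checks.

**Last checks:**
- **Cup:** it stayed mouth down with the lug on top. It rose 85 mm to its upper stop. After I let go, the lug read 183 mm high and the cup's bottom about 160 mm, so it held.
- **Nozzles:** the close-up shows all three inside the fence below the cup, and no reading there was above 42 mm. One stands tip-down leaning on the others, with its wide end at about 40 mm. I did not measure each nozzle's position or speed.
- **Bystanders:** the ring cutter measured within about 3 mm of its start in x and y. The mug is at the same spot in the top picture as at the start.
- **Robot:** it was clear of everything, with only about 1 N of noise on the wrist.

**What disagreed or failed:**
- **First grasp:** it closed on air above the handle. The wrist camera showed the fingertips about 39 mm farther back along the tool than stated, at tool x = -14 mm where the sheet says +25 mm. I used the measured value from then on, and both later grasps held.
- **Script error:** one measuring script stopped with an error after repeated `camera_params` calls. The robot did not move, and it ran properly once I stored the result.

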